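# Change the coolant filter elements and clamp the cover

### The job

Change the coolant filter's elements and close it up: stand every used element (brown, grey knob) from the filter bowl in a free cell of the carton, and press every new one (white, orange knob) from the carton down into a free seat in the bowl until it clicks home. Then set the blue cover squarely on the bowl's flange, swing both halves of the clamp ring shut round the two flanges, swing the red latch lever across until it snaps shut, and last of all hang the yellow service tag by its eye over the post on the cover, lying flat. Do not knock over or shift anything else on the bench.

Things in the scene. Friction and masses are not known exactly. Their poses are not given: they have to be found in the camera images.
- filter_base: Fixed coolant filter: open blue bowl on a bolted foot plate. Origin on the bench under the bowl's axis, z up, yaw within 0.15 rad. The clamp's vertical hinge pin is at x = +94 mm, y = 0 (far side; head 93 mm up); clamp and latch close at -x (near the robot). Bore 104 mm. Steel flange 151 mm across, top face 75 mm up; inside it a locating lip, 110 mm outer diameter, stands to 80 mm.
- carton: Fixed open cardboard carton, 104 x 104 x 42 mm, floor 4 mm thick, divided into four cells 46 mm square with centres at x, y = +-25 mm. Origin under its middle, z up.
- oil_bottle: Red oil bottle with a yellow spout, 52 mm across, 158 mm tall, a bystander. Origin under it.
- tape_measure: Yellow tape measure, 64 x 83 x 32 mm, lying flat, a bystander. Origin under it.
- cover_post (a point): Middle of the vertical steel post (22 mm diameter) on the loose blue cover, to lift it by; 61 mm above the cover's underside, post from 43 (the cover's flat top) to 79 mm. Cover flange 151 mm across, 6 mm thick, its 116 mm opening drops over the bowl's lip; blue wall 124 mm across; hollow, 36 mm high inside (seated elements rise 33 mm above the bowl's flange). 0.36 kg. Stands flange down.
- tag_eye (a point): Centre of the eye (34 mm hole) of the loose yellow plastic service tag that lies flat on the bench: 121 x 50 x 6 mm, 60 g. Mid-thickness, 25 mm from the rounded end; x along the tag from the square end to the eye, z up.
- tag_grip (a point): A good place to hold the tag by its long edges (50 mm apart): 80 mm from the eye's centre along the tag's -x, 16 mm from the square end; mid-thickness. Anywhere 65 to 85 mm from the eye will do. The fixed red saw base (40 mm high) takes up the bench beyond x = 0.46 m and to the right of y = -0.28 m.
- jaw_left (a joint): Left (+y) half of the steel clamp ring: angle about the hinge pin, 0 shut (its stop), positive outwards (clockwise from above), up to 0.9. Stays where left (friction 0.12 N m). Section 60 to 87 mm above the bench, outer radius 87 mm about the bowl's axis when shut; its groove takes both flanges, so it shuts only if the cover is right down.
- jaw_left_face (a point): Point on jaw_left's outer face to push it by: when shut, 87 mm from the bowl's axis at 105 degrees from filter_base's +x towards +y, 73.5 mm above the bench. Moves and turns with the jaw; axes as filter_base when shut.
- jaw_right (a joint): Right (-y) half, as jaw_left, positive outwards (anticlockwise from above). Its front carries an ear and a shelf (51 to 58 mm up, reaching 137 mm ahead of the bowl's axis when shut, 50 to 75 mm to the right) with the latch's sprung ball.
- jaw_right_face (a point): As jaw_left_face, on the -y side, at -105 degrees.
- latch (a joint): Red latch lever, hinged on a vertical pin at the front end of jaw_left: 0 shut (its stop), lying across both jaws' ears, pointing to filter_base's -y; positive open, clockwise from above (at 1.57 it points to -x). Stays where left (0.05 N m); in the last 0.15 rad it rides over a sprung ball (about 4 N at the grip) and snaps shut. Its tooth then holds the jaws; it enters only if both are shut.
- latch_pivot (a point): The latch lever's hinge pin at the front of jaw_left, 75 mm up; with jaw_left shut it is at x = -122 mm, y = +13 mm of filter_base.
- latch_grip (a point): Point to push the latch by, on the outer side of its red grip: 78 mm from the pivot along the lever, 6 mm off its centre line. The red grip runs from 48 to 101 mm from the pivot, 12 mm thick, 65 to 86 mm above the bench. Axes as filter_base when all is shut (lever along -y, outer side facing -x).
- seat_0 (a point): Centre of the floor of the filter seat nearest the robot (-x) in the bowl, 33 mm from the bowl's axis, 28 mm above the bench; z up. A sleeve with 33 mm bore, 18 mm deep, two sprung balls 11 mm above its floor. All seats are alike; any may be used, spare ones stay empty.
- seat_1 (a point): Centre of the floor of the filter seat at the back left (60 degrees from +x towards +y) in the bowl, 33 mm from the bowl's axis, 28 mm above the bench; z up. A sleeve with 33 mm bore, 18 mm deep, two sprung balls 11 mm above its floor. All seats are alike; any may be used, spare ones stay empty.
- seat_2 (a point): Centre of the floor of the filter seat at the back right (60 degrees from +x towards -y) in the bowl, 33 mm from the bowl's axis, 28 mm above the bench; z up. A sleeve with 33 mm bore, 18 mm deep, two sprung balls 11 mm above its floor. All seats are alike; any may be used, spare ones stay empty.
- element_0_mid (a point): Middle of a new filter element (white, orange knob), at the start upright in a carton cell (None if absent): 80 mm tall, 30 mm body up to 54 mm, above it a knob 16 mm in diameter; tapered foot with a groove; 90 g. Point 40 mm above its foot; home in a seat it is 40 mm above the seat's floor, before the click 5 to 10 mm higher; the click takes 10 to 15 N.
- element_1_mid (a point): Middle of a new filter element (white, orange knob), at the start upright in a carton cell (None if absent): 80 mm tall, 30 mm body up to 54 mm, above it a knob 16 mm in diameter; tapered foot with a groove; 90 g. Point 40 mm above its foot; home in a seat it is 40 mm above the seat's floor, before the click 5 to 10 mm higher; the click takes 10 to 15 N.
- element_2_mid (a point): Middle of a new filter element (white, orange knob), at the start upright in a carton cell (None if absent): 80 mm tall, 30 mm body up to 54 mm, above it a knob 16 mm in diameter; tapered foot with a groove; 90 g. Point 40 mm above its foot; home in a seat it is 40 mm above the seat's floor, before the click 5 to 10 mm higher; the click takes 10 to 15 N.
- used_0_mid (a point): Middle of a used filter element (brown, grey knob), at the start clicked home in a seat of the bowl (None if absent). Size and weight as the new ones; the point is 40 mm above its foot. Pulling it up out of the sprung balls takes 10 to 20 N.
- used_1_mid (a point): Middle of a used filter element (brown, grey knob), at the start clicked home in a seat of the bowl (None if absent). Size and weight as the new ones; the point is 40 mm above its foot. Pulling it up out of the sprung balls takes 10 to 20 N.

How it is judged (in metres and radians):
On the way, in this order (a step that is already met when the one before it is completed fails the run):
1. the used elements stand in the carton and every new one is clicked fully home in a seat (((horizontal distance between element_0_mid and seat_0 below 0.005 m and z of element_0_mid in the frame of seat_0 between 0.035 and 0.043 m and angle between element_0_mid's own z axis and vertical below 0.12 rad) or (horizontal distance between element_0_mid and seat_1 below 0.005 m and z of element_0_mid in the frame of seat_1 between 0.035 and 0.043 m and angle between element_0_mid's own z axis and vertical below 0.12 rad) or (horizontal distance between element_0_mid and seat_2 below 0.005 m and z of element_0_mid in the frame of seat_2 between 0.035 and 0.043 m and angle between element_0_mid's own z axis and vertical below 0.12 rad)) and ((horizontal distance between element_1_mid and seat_0 below 0.005 m and z of element_1_mid in the frame of seat_0 between 0.035 and 0.043 m and angle between element_1_mid's own z axis and vertical below 0.12 rad) or (horizontal distance between element_1_mid and seat_1 below 0.005 m and z of element_1_mid in the frame of seat_1 between 0.035 and 0.043 m and angle between element_1_mid's own z axis and vertical below 0.12 rad) or (horizontal distance between element_1_mid and seat_2 below 0.005 m and z of element_1_mid in the frame of seat_2 between 0.035 and 0.043 m and angle between element_1_mid's own z axis and vertical below 0.12 rad)) and ((horizontal distance between element_2_mid and seat_0 below 0.005 m and z of element_2_mid in the frame of seat_0 between 0.035 and 0.043 m and angle between element_2_mid's own z axis and vertical below 0.12 rad) or (horizontal distance between element_2_mid and seat_1 below 0.005 m and z of element_2_mid in the frame of seat_1 between 0.035 and 0.043 m and angle between element_2_mid's own z axis and vertical below 0.12 rad) or (horizontal distance between element_2_mid and seat_2 below 0.005 m and z of element_2_mid in the frame of seat_2 between 0.035 and 0.043 m and angle between element_2_mid's own z axis and vertical below 0.12 rad)) and x of used_0_mid in the frame of carton between -0.046 and 0.046 m and y of used_0_mid in the frame of carton between -0.046 and 0.046 m and z of used_0_mid in the frame of carton between 0.036 and 0.052 m and angle between each of used_0_mid, used_1_mid's own z axis and vertical below 0.4 rad and x of used_1_mid in the frame of carton between -0.046 and 0.046 m and y of used_1_mid in the frame of carton between -0.046 and 0.046 m and z of used_1_mid in the frame of carton between 0.036 and 0.052 m), for 0.2 s.
2. the cover sits square on the flange over the elements (all of step 1 and horizontal distance between cover_post and filter_base below 0.005 m and z of cover_post in the frame of filter_base between 0.1335 and 0.1385 m and angle between cover_post's own z axis and vertical below 0.05 rad), for 0.2 s.
3. both clamp jaws are swung shut round the flanges (all of step 2 and value of joint each of jaw_left, jaw_right below 0.04 rad), for 0.2 s.
4. the latch lever has snapped shut (all of step 3 and value of joint latch below 0.06 rad), for 0.2 s.
5. the tag hangs over the cover's post (value of joint each of jaw_left, jaw_right below 0.04 rad and value of joint latch below 0.06 rad and horizontal distance between tag_eye and cover_post below 0.012 m and z of tag_eye in the frame of cover_post between -0.019 and -0.003 m and angle between tag_eye's own z axis and vertical below 0.25 rad), for 0.2 s.
At the end, for the whole second after the job is handed in: New elements upright in seats (5 mm of axis, 3 mm of depth), used ones upright in the carton; cover centred to 5 mm, down to 2.5 mm, tilt under 0.05; jaws under 0.04 rad, latch under 0.06; tag's eye round the post (12 mm), tag on the cover (8 mm, tilt under 0.25); bystanders within 4 cm (all of step 2 and all of step 5); the robot touches nothing.
It fails at once if a bystander (oil bottle or tape measure) is pushed more than 4 cm or tipped over (distance of any of oil_bottle, tape_measure from where it was at the start of the episode above 0.04 m or angle between any of oil_bottle, tape_measure's own z axis and vertical above 0.5 rad).
Of used_0, used_1 only 1 to 2 are there at a start; the rules pass over those that are not, and their reading is None.
Of element_0, element_1, element_2 only 2 to 3 are there at a start; the rules pass over those that are not, and their reading is None.
At some moment in a run one of cover, tag may be knocked a few centimetres aside while the robot is not near it.
It also fails if it takes over 210 s, if anything falls off the work surface, if the arm or the gripper's body presses on something with over 40 N, if the wrist force passes 120 N, or if a joint passes its speed limit or range.

### The arm

A 6-joint arm with a two-finger parallel gripper is mounted at the origin on a cart in front of the work surface, level with it; the furniture and walls round the work are solid. World frame = base frame: x ahead of the robot, y to its left, z up, the work surface at z = 0. Lengths are in mm, angles in rad, forces in N, time in s.
With the tool pointing down it reaches from about 400 to 925 mm from the base axis. Payload 12.5 kg.
Tool frame: the origin (TCP) lies at the centre of the arm's flange, where the gripper is bolted on; the fingertips stand 190 mm ahead of it and the grasp point (between the pads) lies 171 mm ahead of it; z points along the fingers, y is the line along which they close (so a half turn about z gives the same grasp; the last joint's range is limited). The gripper opens to 95 mm and grips with 3 to 60 N. Pads are 20 mm wide; open, the fingers measure 119 mm over their backs; the gripper's body (75 mm by 180 mm) begins 59 mm behind the grasp point.
Start: joints at [1.156, 0.491, 1.559, -0, 1.092, -0.106], TCP at [189.923, 595.444, 404.761] pointing down, gripper open.
Joint ranges: [-3.1, 3.1], [-0.84, 2.19], [0.05, 2.79], [-1.13, 4.28], [0.06, 2.93], [-2.69, 2.69]. Speed limits (rad/s): [2.22, 2.22, 2.79, 3.14, 3.14, 3.14].

### API

Orientations are given as [roll, pitch, yaw] about the fixed x, y, z axes, in that order (R = Rz(yaw) Ry(pitch) Rx(roll)).
In Python, from cell import env, read_camera, search_frame, cut_out gives the robot as it stands. The module is installed in compiled form; this text tells all that it offers.
- The arm moves only by the tool move_arm, never from a script. Its argument "commands" is a list of rows, each a list of 3 entries, a list of its own where there are three numbers: the shift along the world's x, y, z normalised to -1 to 1, where 1 is 0.03 m, then the turn about the world's z normalised to -1 to 1, where 1 is 0.08 rad, then the opening, from -1 (shut) to 1 (fully open), so that 0 is half open. A call has 1 to 20 rows; each row shifts and turns the commanded pose from where the row before left it; what a row does not reach is not made up. A row lasts 1/12 s, in which the tool goes at most 41.7 mm and 7.16 degrees, less where a joint would pass 70% of its speed; a pose out of reach is approached as far as the arm can. A call with a number of a shift or a turn outside -1 to 1 is refused whole. A call with a gripper value outside its range is refused whole. The fingers move at their own pace and stop on an object; the grip force is fixed at half the most. Time passes only in rows, so rows that do not move let the fingers close. It gives the time, the measured TCP pose, the force, the opening and the grip force at its end, in the units of the state.
- env.state(): the state, without advancing time (a new reading comes with each control period).
- read_camera(name): name is "scene" or "side" or "wrist"; returns a dict with "image" (480x640x3 uint8, red, green, blue), "fx", "fy", "cx", "cy" (pixels), "rvec" (rotation vector, rad) and "tvec" (3), from world to camera coordinates, as OpenCV has them. Camera axes: x right, y down, z forward; pixel columns grow to the right and rows downward; lengths in mm; the calibration is good to about 2 mm. A picture is of the moment at which its call begins. There is no depth.
- env.job_done(): hands the job in; it is judged then, once.
Trained networks look in a picture, given as the dict that the camera call returned (one of the last four; its "shot" number tells which), for a name from the list of things; names that differ only in an ending like _2 or _b are one class to them, and where a whole thing is asked for, a point or a joint stands for the part that bears it (a point fixed in the world has none). Each returns a list of dicts, best first, with "confidence" (0 to 1); they miss things now and then, are a little off and sometimes report something else, mostly with a low value. They report only what shows in the picture. A call takes as long as a camera call.
- search_frame(thing, picture): "at" ([column, row] in pixels, amid what is visible of it).
- cut_out(thing, picture): "region" (480x640 bool, what is visible of it) and "at" ([column, row] in pixels, amid what is visible of it).
The state is a dict: "t": time; "joints": joint angles; "qvel": joint speeds; "tau": joint torques, N m; "eef_pos": TCP position; "tcp_rot": TCP orientation; "ft_force": force on the tool from outside, world axes, zero at the start; "moment": the same for the moment, N m; "opening": opening from 0.0 (shut) to 1.0 (fully open); "grip_force": force on a finger pad.
Only numpy, scipy, OpenCV 4.12 (cv2) and the standard library are available. Lean on these libraries where they do the work, as an engineer would, in place of code of your own. Each camera call takes 0.05 s, during which the arm holds its last target. There are 200 camera calls.

## Working session

There is one attempt and no reset: what is moved stays moved. The work goes in short steps, Python scripts to look and compute and a tool call to move; the robot and the scene stay as the last step left them, time stands still between calls to the robot, and variables do not carry over. Pictures are saved under pics/ and viewed, at most 14 in all, crops included, and the job is handed in when it is done.

Besides the shell and the picture viewer there is one more tool, called by a JSON object that holds its "fn" and its "kwargs". move_arm: Moves the arm, as the interface text tells. Its arguments: {"type":"object","properties":{"commands":{"type":"array","items":{"type":"array"}}},"required":["commands"]}

```bash
mkdir -p pics; cat > h.py <<'E'
import numpy as np, cv2
from cell import env, read_camera, search_frame, cut_out
def cam(p):
    R,_=cv2.Rodrigues(np.array(p["rvec"],float)); t=np.array(p["tvec"],float).ravel(); return R,t
def ray(p,uv,z):
    R,t=cam(p); d=R.T@np.array([(uv[0]-p["cx"])/p["fx"],(uv[1]-p["cy"])/p["fy"],1.0]); c=-R.T@t
    return c+d*(z-c[2])/d[2]
def tri(obs):
    A=np.zeros((3,3));b=np.zeros(3)
    for p,uv in obs:
        R,t=cam(p); d=R.T@np.array([(uv[0]-p["cx"])/p["fx"],(uv[1]-p["cy"])/p["fy"],1.0]); d/=np.linalg.norm(d); c=-R.T@t
        M=np.eye(3)-np.outer(d,d);A+=M;b+=M@c
    return np.linalg.solve(A,b)
def proj(p,X):
    R,t=cam(p); q=R@np.array(X,float)+t; return np.array([p["fx"]*q[0]/q[2]+p["cx"],p["fy"]*q[1]/q[2]+p["cy"]])
def save(p,n): cv2.imwrite("pics/"+n+".png",p["image"][:,:,::-1])
E
cat > a.py <<'E'
from h import *
np.set_printoptions(precision=1,suppress=True)
ps={n:read_camera(n) for n in("scene","side","wrist")}
for n,p in ps.items():
    save(p,"a_"+n); R,t=cam(p); print(n,p["fx"],-R.T@t,"fwd",R[2])
for th in ["filter_base","carton","oil_bottle","tape_measure","cover_post","tag_eye","tag_grip","jaw_left_face","jaw_right_face","latch_pivot","latch_grip","seat_0","element_0_mid","used_0_mid"]:
    for n,p in ps.items():
        print(th,n,[(np.round(d["at"]).tolist(),round(d["confidence"],2)) for d in search_frame(th,p)][:5])
print(env.state())
E
python3 a.py
```

```text
scene 478.6825128196554 [ 594.1 -723.2 1076.2] fwd [-0.   0.6 -0.8]
side 556.9402886616748 [ 387.5  778.  1139.7] fwd [ 0.2 -0.5 -0.8]
wrist 404.9353886937711 [111.9 620.5 383.8] fwd [ 0.3 -0.1 -1. ]
filter_base scene [([312.0, 289.0], 0.9)]
filter_base side []
filter_base wrist []
carton scene [([262.0, 213.0], 0.67)]
carton side [([368.0, 345.0], 0.72), ([372.0, 270.0], 0.66), ([273.0, 331.0], 0.61)]
carton wrist [([170.0, 440.0], 0.7)]
oil_bottle scene [([391.0, 350.0], 0.79), ([318.0, 213.0], 0.6)]
oil_bottle side [([276.0, 146.0], 0.94)]
oil_bottle wrist []
tape_measure scene [([264.0, 234.0], 0.7), ([292.0, 174.0], 0.65)]
tape_measure side [([313.0, 409.0], 0.95), ([324.0, 224.0], 0.65)]
tape_measure wrist []
cover_post scene [([318.0, 213.0], 0.77), ([319.0, 311.0], 0.23), ([294.0, 238.0], 0.22)]
cover_post side [([272.0, 328.0], 0.65), ([376.0, 359.0], 0.59)]
cover_post wrist []
tag_eye scene [([241.0, 369.0], 0.81)]
tag_eye side [([408.0, 176.0], 0.63)]
tag_eye wrist []
tag_grip scene [([242.0, 368.0], 0.88), ([313.0, 286.0], 0.58)]
tag_grip side [([412.0, 178.0], 0.96)]
tag
[... 762 characters left out ...]

seat_0 wrist []
element_0_mid scene []
element_0_mid side [([352.0, 348.0], 0.67), ([325.0, 226.0], 0.54)]
element_0_mid wrist []
used_0_mid scene [([321.0, 266.0], 0.67), ([253.0, 195.0], 0.57)]
used_0_mid side [([368.0, 343.0], 0.57), ([273.0, 330.0], 0.52), ([313.0, 220.0], 0.48), ([318.0, 202.0], 0.25)]
used_0_mid wrist []
{'t': 2.25, 'joints': array([ 1.2,  0.5,  1.6,  0. ,  1.1, -0.1]), 'qvel': array([ 0.,  0., -0.,  0., -0., -0.]), 'tau': array([  0. , -61.2, -25.8,   0.1,   0. ,  -0. ]), 'eef_pos': array([189.9, 595.5, 404.7]), 'tcp_rot': array([ 3.1, -0. ,  2.8]), 'ft_force': array([ 0.6,  0.6, -0.3]), 'moment': array([0., 0., 0.]), 'grip_force': 0.0, 'opening': 0.9979421156524291}
```

View pics/a_scene.png

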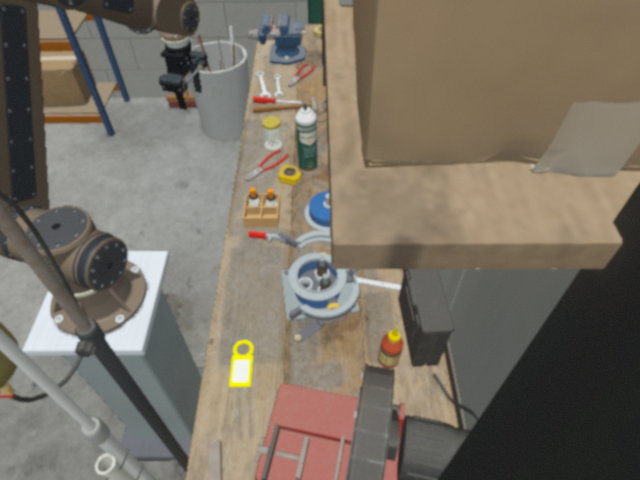

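View pics/a_side.png

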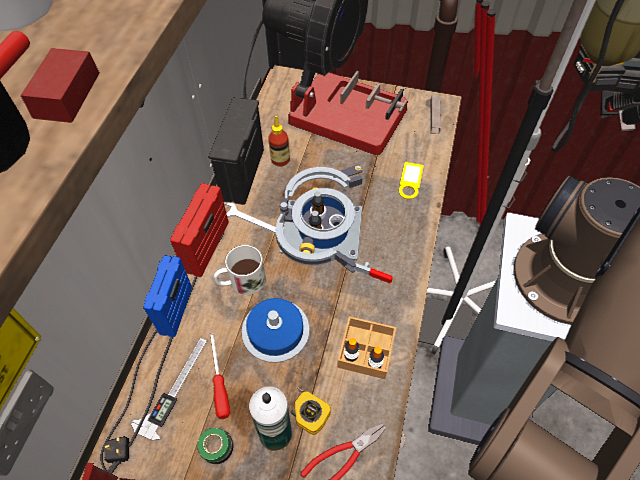

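```bash
python3 - <<'E'
from h import *
np.set_printoptions(precision=0,suppress=True)
s=read_camera("side"); c=read_camera("scene"); w=read_camera("wrist")
for n,uv,z in [("bowl",(322,217),75),("knob1",(318,195),100),("knob2",(316,217),100),("seatfree",(337,222),40),("carton",(368,343),42),("el a",(352,341),80),("el b",(377,349),80),("cover",(274,318),75),("postbase",(276,325),43),("tag eye",(408,190),3),("tag sq",(413,170),3),("oil",(279,155),30),("tape",(312,411),32),("latchtip",(390,279),75),("latch root",(362,266),75),("greenbottle",(268,398),150),("mug",(245,255),90)]:
    print(n,ray(s,uv,z))
for n,uv,z in [("bowl",(319,284),75),("carton",(262,207),42),("tag eye",(243,349),3),("tag sq",(241,384),3),("latchtip",(250,235),75),("oil",(391,350),80)]:
    print("sc",n,ray(c,uv,z))
R,t=cam(w); st=env.state(); T=cv2.Rodrigues(R)[0]
from scipy.spatial.transform import Rotation as Ro
Rt=Ro.from_euler("xyz",st["tcp_rot"]).as_matrix()
print("cam in tool",Rt.T@(-R.T@t-st["eef_pos"])," axes\n",(R@Rt).round(2), st["tcp_rot"],w["fx"],w["cx"],w["cy"])
E
```

```text
bowl [585.  27.  75.]
knob1 [606. -15. 100.]
knob2 [594.  48. 100.]
seatfree [553.   8.  40.]
carton [415. 298.  42.]
el a [447. 319.  80.]
el b [394. 323.  80.]
cover [618. 307.  75.]
postbase [616. 308.  43.]
tag eye [ 404. -163.    3.]
tag sq [ 402. -233.    3.]
oil [ 756. -174.   30.]
tape [494. 464.  32.]
latchtip [399. 153.  75.]
latch root [465. 136.  75.]
greenbottle [565. 495. 150.]
mug [723. 182.  90.]
sc bowl [592. -20.  75.]
sc carton [421. 287.  42.]
sc tag eye [ 404. -163.    3.]
sc tag sq [ 408. -253.    3.]
sc latchtip [401. 147.  75.]
sc oil [ 756. -207.   80.]
cam in tool [82.  0. 20.]  axes
 [[-0.  1. -0.]
 [-1. -0. -0.]
 [-0.  0.  1.]] [3. 0. 3.] 404.9353886937711 320.63111723596097 242.92096206591125
```

View pics/a_wrist.png

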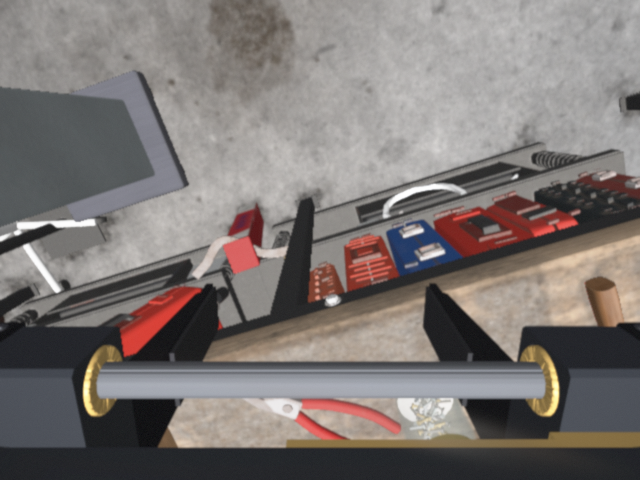

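{"fn": "move_arm", "kwargs": {"commands": [[[0.9,-0.85,0.15],0.9,1],[[0.9,-0.85,0.15],0.9,1],[[0.9,-0.85,0.15],0.9,1],[[0.9,-0.85,0.15],0.9,1],[[0.9,-0.85,0.15],0.3,1],[[0.9,-0.85,0.15],0,1],[[0.9,-0.85,0.15],0,1],[[0.9,-0.85,0.15],0,1],[[0.9,-0.85,0.15],0,1],[[0.9,-0.85,0],0,1],[[0.9,-0.85,0],0,1],[[0.4,-0.4,0],0,1],[[0,0,0],0,1],[[0,0,0],0,1]]}}

```text
t: 3.57
eef_pos: [499.3, 302.4, 445.1]
tcp_rot: [3.142, -0.0, -3.14]
ft_force: [-0.7, -0.1, 0.1]
opening: 1.002
grip_force: 0.0
```

```bash
python3 - <<'E'
from h import *
np.set_printoptions(precision=3,suppress=True)
w=read_camera("wrist"); save(w,"b_wrist"); st=env.state(); print(st["eef_pos"],st["tcp_rot"],st["t"],st["joints"],st["ft_force"])
for th in ["carton","element_0_mid"]:
    for d in cut_out(th,w)[:5]:
        ys,xs=np.nonzero(d["region"]); print(th,np.round(d["at"]),round(d["confidence"],2),xs.min(),xs.max(),ys.min(),ys.max(),ray(w,d["at"],42),ray(w,d["at"],80))
E
```

```text
[498.662 303.09  445.171] [ 3.141 -0.    -3.139] 3.6167 [ 0.433  0.393  1.611  0.     1.138 -1.141] [-0.727  0.133  0.019]
carton [312. 117.] 0.91 256 375 58 177 [414.275 294.374  42.   ] [414.58  295.175  80.   ]
element_0_mid [337. 149.] 0.59 323 356 136 170 [442.367 317.635  42.   ] [439.883 316.127  80.   ]
```

View pics/b_wrist.png

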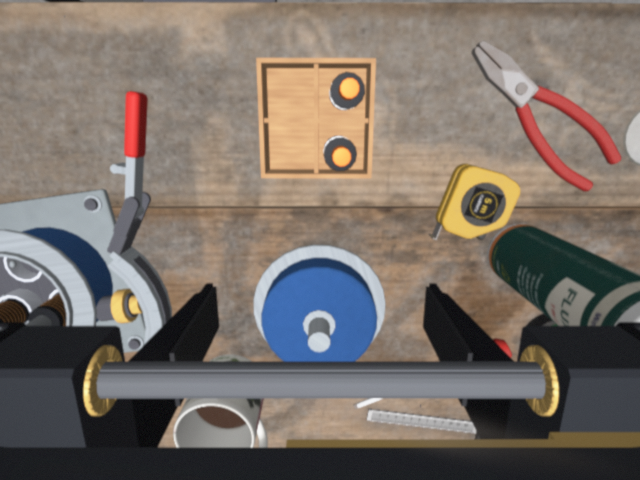

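```bash
python3 - <<'E'
from h import *
np.set_printoptions(precision=1,suppress=True)
w=read_camera("wrist"); s=read_camera("side"); c=read_camera("scene")
for n,uv,z in [("c1",(258,58),42),("c2",(375.5,58),42),("c3",(374,178),42),("c4",(261,178),42),("elA",(349,88),84),("elB",(341,156),84)]: print(n,ray(w,uv,z))
# shelf edge along y: side edge pts, scene edge pts
def pl(p,a,b):
    R,t=cam(p); f=lambda u:R.T@np.array([(u[0]-p["cx"])/p["fx"],(u[1]-p["cy"])/p["fy"],1.0]); n=np.cross(f(a),f(b)); return n/np.linalg.norm(n),-R.T@t
for a,b in [((205,0),(0,235)),]:
    n1,c1=pl(s,a,b); n2,c2=pl(c,(330,0),(333,265)); print(n1,n2)
    A=np.array([n1[[0,2]],n2[[0,2]]]); print("shelf x,z",np.linalg.solve(A,[n1[[0,2]]@c1[[0,2]]+n1[1]*(c1[1]-0),n2[[0,2]]@c2[[0,2]]+n2[1]*c2[1]]))
E
```

```text
c1 [364.6 249.2  42. ]
c2 [364.2 351.2  42. ]
c3 [468.  354.2  42. ]
c4 [468.4 247.8  42. ]
elA [391.7 326.   84. ]
elB [444.3 320.7  84. ]
[ 0.7 -0.1  0.7] [-1.  0. -0.]
shelf x,z [611.1 783. ]
```

{"fn": "move_arm", "kwargs": {"commands": [[[0.55,-0.95,0],0,1],[[0.55,-0.95,0],0,1],[[0.55,-0.95,0],0,1],[[0.55,-0.95,0],0,1],[[0.55,-0.95,0],0,1],[[0.55,-0.95,0],0,1],[[0.55,-0.95,0],0,1],[[0.55,-0.95,0],0,1],[[0.55,-0.95,0],0,1],[[0.55,-0.95,0],0,0],[[0,0,0],0,-0.3],[[0,0,0],0,-0.3]]}}

```text
t: 4.87
eef_pos: [664.3, 17.1, 444.7]
tcp_rot: [3.141, -0.001, -3.14]
ft_force: [-0.5, 0.3, 0.4]
opening: 0.847
grip_force: 0.0
```

```bash
python3 - <<'E'
from h import *
np.set_printoptions(precision=1,suppress=True)
w=read_camera("wrist"); save(w,"c_wrist"); st=env.state(); print(st["eef_pos"],st["tcp_rot"],st["t"],st["opening"])
for th,z in [("filter_base",75),("used_0_mid",90),("latch_pivot",75),("latch_grip",75),("jaw_right_face",73)]:
    for d in cut_out(th,w)[:3]:
        ys,xs=np.nonzero(d["region"]); print(th,np.round(d["at"]),round(d["confidence"],2),xs.min(),xs.max(),ys.min(),ys.max(),ray(w,d["at"],z))
E
```

```text
[663.9  18.1 445. ] [ 3.1 -0.  -3.1] 4.9167 0.8062192600586359
filter_base [312. 124.] 0.7 96 490 0 249 [585.3  10.4  75. ]
used_0_mid [351. 141.] 0.86 332 368 123 159 [598.   41.7  90. ]
used_0_mid [592. 159.] 0.52 522 639 82 231 [612.1 238.   90. ]
latch_pivot [460. 149.] 0.59 319 490 0 241 [605.4 134.8  75. ]
jaw_right_face [178. 141.] 0.9 97 339 32 249 [ 598.7 -102.4   73. ]
```

View pics/c_wrist.png

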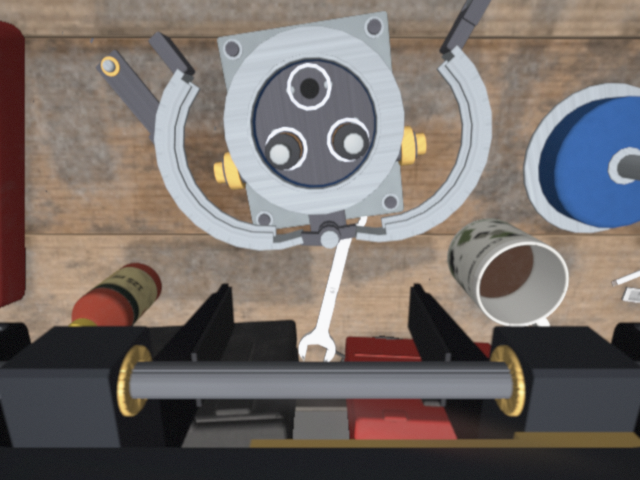

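```bash
python3 - <<'E'
from h import *
from scipy.optimize import least_squares
np.set_printoptions(precision=1,suppress=True)
w=read_camera("wrist")
obs=[("hinge",(330,237),93,(94,0)),("kL",(354,143),108,(16.5,28.6)),("kR",(279,154),108,(16.5,-28.6)),("s0",(309,87),46,(-33,0))]
P=[(ray(w,uv,z)[:2],np.array(m)) for n,uv,z,m in obs]
for o,p in zip(obs,P): print(o[0],p[0])
E=[ray(w,uv,75)[:2] for uv in [(224,122),(404,122),(312,27),(308,216)]]; print("flange",np.array(E),(E[0]+E[1])/2,(E[2]+E[3])/2)
rot=lambda a,m:np.array([np.cos(a)*m[0]-np.sin(a)*m[1],np.sin(a)*m[0]+np.cos(a)*m[1]])
f=lambda q:np.concatenate([q[:2]+rot(q[2],m)-p for p,m in P]+[[ (np.linalg.norm(e-q[:2])-75.5)] for e in E])
r=least_squares(f,[590,10,0],loss="soft_l1"); print(r.x,r.x[2],r.fun); a=r.x[2]; print("yaw %.3f"%a)
for m in [(-33,0),(16.5,28.6),(16.5,-28.6)]: print("seat",r.x[:2]+rot(a,m))
for n,uv in [("latch pin?",(461,42)),("ear end jawR",(112,66)),("jawR tip",(165,40)),("latch up",(485,0))]: print(n,ray(w,uv,75))
E
```

```text
hinge [677.   27.4]
kL [598.2  44.5]
kR [606.6 -12.8]
s0 [553.9   8.8]
flange [[583.4 -61. ]
 [582.8  88.1]
 [512.3  12.1]
 [662.9   8.2]] [583.1  13.6] [587.6  10.1]
[586.5  13.5   0.1] 0.14876340838940297 [ 2.4  0.   0.4 -0.3  0.4  0.5 -0.  -0.2 -0.9 -0.8 -1.3  1.1]
yaw 0.149
seat [553.8   8.6]
seat [598.5  44.2]
seat [607.  -12.3]
latch pin? [522.4 129.1  75. ]
ear end jawR [ 540.9 -147.5   75. ]
jawR tip [ 521.9 -103.2   75. ]
latch up [493.2 144.4  75. ]
```

{"fn": "move_arm", "kwargs": {"commands": [[[-0.73,0.295,0],0,-0.3],[[-0.73,0.295,0],0,-0.3],[[-0.73,0.295,-0.3],0,-0.3],[[0,0,-1],0,-0.3],[[0,0,-1],0,-0.3],[[0,0,-1],0,-0.3],[[0,0,-1],0,-0.3],[[0,0,-0.8],0,-0.3],[[0,0,-0.4],0,-0.3],[[0,0,-0.28],0,-0.3],[[0,0,0],0,-1],[[0,0,0],0,-1],[[0,0,0],0,-1],[[0,0,0],0,-1],[[0,0,0],0,-1],[[0,0,0],0,-1]]}}

```text
t: 6.55
eef_pos: [598.7, 44.3, 273.4]
tcp_rot: [-3.141, 0.003, -3.138]
ft_force: [-0.7, -3.7, 6.1]
opening: 0.165
grip_force: 30.0
```

{"fn": "move_arm", "kwargs": {"commands": [[[0,0,0.2],0,-1],[[0,0,0.3],0,-1],[[0,0,0.5],0,-1],[[0,0,0.7],0,-1],[[0,0,0.8],0,-1],[[0,0,0.9],0,-1],[[-0.654,0.963,0],0,-1],[[-0.654,0.963,0],0,-1],[[-0.654,0.963,0],0,-1],[[-0.654,0.963,0],0,-1],[[-0.654,0.963,0],0,-1],[[-0.654,0.963,0],0,-1],[[-0.654,0.963,0],0,-1],[[-0.654,0.963,0],0,-1],[[0,0,0],0,-1]]}}

```text
t: 7.8
eef_pos: [438.1, 279.2, 375.0]
tcp_rot: [3.14, -0.0, -3.135]
ft_force: [0.1, 0.5, -1.4]
opening: 0.16
grip_force: 30.0
```

{"fn": "move_arm", "kwargs": {"commands": [[[0,0,-0.8],0,-1],[[0,0,-1],0,-1],[[0,0,-1],0,-1],[[0,0,-0.7],0,-1],[[0,0,-0.4],0,-1],[[0,0,-0.2],0,-1],[[0,0,0],0,-1],[[0,0,0],0,-0.3],[[0,0,0],0,-0.3],[[0,0,0],0,-0.3],[[0,0,0.4],0,-0.3],[[0,0,0.9],0,-0.3],[[0,0,1],0,-0.3],[[0,0,1],0,-0.3],[[0,0,0.7],0,-0.3]]}}

```text
t: 9.05
eef_pos: [441.1, 275.6, 374.2]
tcp_rot: [3.14, 0.003, -3.138]
ft_force: [-0.5, 1.0, -1.0]
opening: 0.353
grip_force: 0.0
```

```bash
python3 - <<'E'
from h import *
s=read_camera("side"); a=s["image"][290:400,300:440]; b=s["image"][150:260,250:390]
im=cv2.resize(np.hstack([a,b]),None,fx=2.8,fy=2.8,interpolation=cv2.INTER_CUBIC); cv2.imwrite("pics/d.png",im[:,:,::-1]); print(im.shape)
E
```

```text
(308, 784, 3)
```

View pics/d.png

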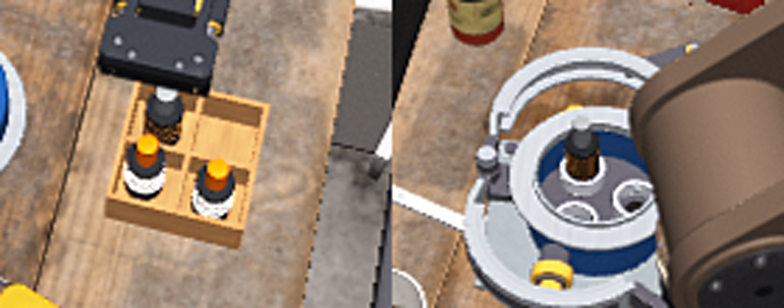

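{"fn": "move_arm", "kwargs": {"commands": [[[0.05,0.75,0],0,-0.3],[[0.05,0.75,0],0,-0.3],[[0,0,-0.8],0,-0.3],[[0,0,-1],0,-0.3],[[0,0,-1],0,-0.3],[[0,0,-0.7],0,-0.3],[[0,0,-0.4],0,-0.3],[[0,0,-0.17],0,-0.3],[[0,0,0],0,-0.3],[[0,0,0],0,-1],[[0,0,0],0,-1],[[0,0,0],0,-1],[[0,0,0],0,-1],[[0,0,0],0,-1]]}}

```text
t: 10.27
eef_pos: [444.4, 320.7, 249.6]
tcp_rot: [3.141, 0.001, -3.138]
ft_force: [-1.1, -1.0, 6.3]
opening: 0.164
grip_force: 30.0
```

{"fn": "move_arm", "kwargs": {"commands": [[[0,0,0.4],0,-1],[[0,0,0.8],0,-1],[[0,0,1],0,-1],[[0,0,1],0,-1],[[0,0,0.97],0,-1],[[0.514,-0.921,0],0,-1],[[0.514,-0.921,0],0,-1],[[0.514,-0.921,0],0,-1],[[0.514,-0.921,0],0,-1],[[0.514,-0.921,0],0,-1],[[0.514,-0.921,0],0,-1],[[0.514,-0.921,0],0,-1],[[0.514,-0.921,0],0,-1],[[0.514,-0.921,0],0,-1],[[0.514,-0.921,0],0,-1],[[0,0,-0.5],0,-1],[[0,0,-1],0,-1],[[0,0,-0.7],0,-1],[[0,0,-0.4],0,-1],[[0,0,0],0,-1]]}}

```text
t: 11.93
eef_pos: [598.0, 44.2, 293.3]
tcp_rot: [3.141, -0.004, -3.139]
ft_force: [-1.0, -0.3, -0.4]
opening: 0.162
grip_force: 29.9
```

{"fn": "move_arm", "kwargs": {"commands": [[[0,0,-0.15],0,-1],[[0,0,-0.15],0,-1],[[0,0,-0.15],0,-1],[[0,0,-0.15],0,-1],[[0,0,0],0,-1]]}}

```text
t: 12.35
eef_pos: [598.4, 44.3, 277.6]
tcp_rot: [3.142, 0.0, -3.138]
ft_force: [-1.2, -0.2, -1.4]
opening: 0.161
grip_force: 29.9
```

{"fn": "move_arm", "kwargs": {"commands": [[[0,0,-0.1],0,-1],[[0,0,-0.1],0,-1],[[0,0,-0.05],0,-1],[[0,0,-0.05],0,-1],[[0,0,0],0,-1],[[0,0,0],0,-1]]}}

```text
t: 12.85
eef_pos: [599.1, 43.9, 272.5]
tcp_rot: [-3.141, 0.006, -3.138]
ft_force: [-6.1, -4.4, 32.4]
opening: 0.162
grip_force: 32.4
```

{"fn": "move_arm", "kwargs": {"commands": [[[0,0,0.1],0,-1],[[0,0,0],0,-0.3],[[0,0,0],0,-0.3],[[0,0,0],0,-0.3],[[0,0,0.5],0,-0.3],[[0,0,0.7],0,-0.3],[[0.14,-0.95,0],0,-0.3],[[0.14,-0.95,0],0,-0.3],[[0,0,0],0,-0.3],[[0,0,-0.6],0,-0.3],[[0,0,-0.4],0,-0.3],[[0,0,-0.2],0,-0.3],[[0,0,0],0,-0.3],[[0,0,0],0,-1],[[0,0,0],0,-1],[[0,0,0],0,-1],[[0,0,0],0,-1],[[0,0,0],0,-1]]}}

```text
t: 14.35
eef_pos: [606.9, -12.7, 272.1]
tcp_rot: [-3.142, 0.0, -3.138]
ft_force: [-1.0, -1.5, 0.9]
opening: 0.239
grip_force: 31.0
```

{"fn": "move_arm", "kwargs": {"commands": [[[0,0,0],0,-1],[[0,0,0],0,-1]]}}

```text
t: 14.52
eef_pos: [606.9, -12.7, 272.1]
tcp_rot: [3.142, 0.0, -3.138]
ft_force: [-0.8, -2.5, 0.8]
opening: 0.241
grip_force: 31.3
```

```bash
python3 - <<'E'
from h import *
s=read_camera("side"); a=s["image"][130:280,230:400]; c=read_camera("scene"); b=c["image"][220:340,250:400]
im=np.hstack([cv2.resize(a,(400,353),interpolation=cv2.INTER_CUBIC),cv2.resize(b,(400,353),interpolation=cv2.INTER_CUBIC)]); cv2.imwrite("pics/e.png",im[:,:,::-1])
E
```

```text
(no output)
```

View pics/e.png

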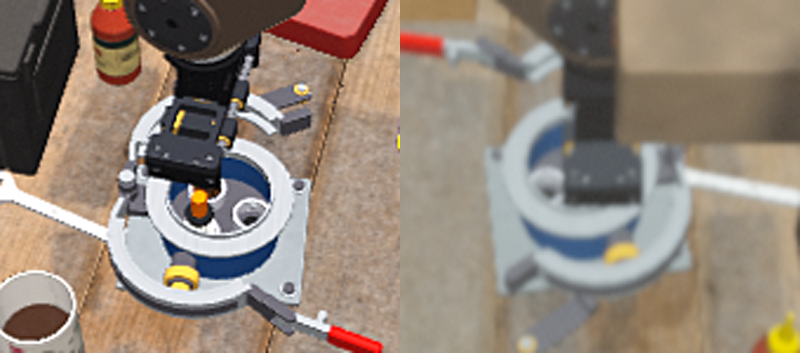

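{"fn": "move_arm", "kwargs": {"commands": [[[0,0,0],0,-0.3],[[0,0,0],0,-0.3],[[0,0,0.17],0,-0.3],[[0,0,0],0,-0.3],[[0,0,0],0,-1],[[0,0,0],0,-1],[[0,0,0],0,-1],[[0,0,0],0,-1],[[0,0,0],0,-1],[[0,0,0],0,-1]]}}

```text
t: 15.45
eef_pos: [606.8, -12.7, 276.8]
tcp_rot: [3.141, -0.0, -3.138]
ft_force: [-0.3, -0.5, -1.4]
opening: 0.163
grip_force: 29.9
```

{"fn": "move_arm", "kwargs": {"commands": [[[0,0,0.2],0,-1],[[0,0,0.3],0,-1],[[0,0,0.5],0,-1],[[0,0,0.7],0,-1],[[0,0,0.8],0,-1],[[0,0,0.87],0,-1],[[-0.718,0.961,0],0,-1],[[-0.718,0.961,0],0,-1],[[-0.718,0.961,0],0,-1],[[-0.718,0.961,0],0,-1],[[-0.718,0.961,0],0,-1],[[-0.718,0.961,0],0,-1],[[-0.718,0.961,0],0,-1],[[-0.718,0.961,0],0,-1],[[-0.718,0.961,0],0,-1],[[-0.718,0.961,0],0,-1],[[0,0,0],0,-1],[[0,0,0],0,-1]]}}

```text
t: 16.95
eef_pos: [390.4, 276.8, 379.1]
tcp_rot: [3.141, 0.001, -3.135]
ft_force: [-0.2, 0.1, -1.2]
opening: 0.159
grip_force: 29.9
```

{"fn": "move_arm", "kwargs": {"commands": [[[0,0,-0.8],0,-1],[[0,0,-1],0,-1],[[0,0,-1],0,-1],[[0,0,-0.7],0,-1],[[0,0,-0.4],0,-1],[[0,0,-0.2],0,-1],[[0,0,0],0,-1],[[0,0,0],0,-0.3],[[0,0,0],0,-0.3],[[0,0,0],0,-0.3],[[0,0,0.3],0,-0.3],[[0,0,0.6],0,-0.3],[[0,0,0.5],0,-0.3],[[0,0.8,0],0,-0.3],[[0,0.87,0],0,-0.3],[[0,0,-0.5],0,-0.3],[[0,0,-0.5],0,-0.3],[[0,0,-0.3],0,-0.3],[[0,0,-0.17],0,-0.3],[[0,0,0],0,-0.3]]}}

```text
t: 18.62
eef_pos: [391.5, 325.5, 252.7]
tcp_rot: [-3.141, -0.001, -3.139]
ft_force: [-0.1, 0.7, -0.3]
opening: 0.35
grip_force: 0.0
```

{"fn": "move_arm", "kwargs": {"commands": [[[0,0,0],0,-1],[[0,0,0],0,-1],[[0,0,0],0,-1],[[0,0,0],0,-1],[[0,0,0],0,-1],[[0,0,0],0,-1]]}}

```text
t: 19.12
eef_pos: [391.6, 325.7, 253.4]
tcp_rot: [3.141, 0.001, -3.138]
ft_force: [-0.0, -0.5, 6.2]
opening: 0.161
grip_force: 30.0
```

{"fn": "move_arm", "kwargs": {"commands": [[[0,0,0.4],0,-1],[[0,0,0.8],0,-1],[[0,0,1],0,-1],[[0,0,1],0,-1],[[0,0,0.97],0,-1],[[0.492,-0.961,0],0,-1],[[0.492,-0.961,0],0,-1],[[0.492,-0.961,0],0,-1],[[0.492,-0.961,0],0,-1],[[0.492,-0.961,0],0,-1],[[0.492,-0.961,0],0,-1],[[0.492,-0.961,0],0,-1],[[0.492,-0.961,0],0,-1],[[0.492,-0.961,0],0,-1],[[0.492,-0.961,0],0,-1],[[0.492,-0.961,0],0,-1],[[0,0,-0.7],0,-1],[[0,0,-1],0,-1],[[0,0,-0.7],0,-1],[[0,0,-0.2],0,-1]]}}

```text
t: 20.78
eef_pos: [553.2, 8.4, 297.1]
tcp_rot: [3.141, -0.005, -3.139]
ft_force: [0.9, 0.6, -1.1]
opening: 0.162
grip_force: 30.0
```

{"fn": "move_arm", "kwargs": {"commands": [[[0,0,0],0,-1],[[0,0,-0.15],0,-1],[[0,0,-0.15],0,-1],[[0,0,-0.15],0,-1],[[0,0,-0.15],0,-1],[[0,0,0],0,-1]]}}

```text
t: 21.28
eef_pos: [554.0, 8.4, 282.0]
tcp_rot: [-3.141, 0.001, -3.138]
ft_force: [2.1, -3.5, 0.6]
opening: 0.162
grip_force: 30.0
```

{"fn": "move_arm", "kwargs": {"commands": [[[0,0,-0.1],0,-1],[[0,0,-0.1],0,-1],[[0,0,-0.1],0,-1],[[0,0,0],0,-1],[[0,0,0],0,-1]]}}

```text
t: 21.7
eef_pos: [554.7, 8.3, 275.4]
tcp_rot: [-3.141, 0.006, -3.138]
ft_force: [-0.2, -4.8, 24.1]
opening: 0.163
grip_force: 30.1
```

{"fn": "move_arm", "kwargs": {"commands": [[[0,0,0.1],0,-1],[[0,0,0],0,-0.3],[[0,0,0],0,-0.3],[[0,0,0],0,-0.3],[[0,0,0.5],0,-0.3],[[0,0,1],0,-0.3],[[0,0,1],0,0],[[0.455,0.95,0.4],0,0],[[0.455,0.95,0.4],0,0],[[0.455,0.95,0.4],0,0],[[0.455,0.95,0.4],0,0],[[0.455,0.95,0.4],0,0],[[0.455,0.95,0.4],0,0],[[0.455,0.95,0.4],0,0],[[0.455,0.95,0.3],0,0],[[0.455,0.95,0],0,0],[[0.455,0.95,0],0,0],[[0,0,0],0,0],[[0,0,0],0,0]]}}

```text
t: 23.28
eef_pos: [690.3, 295.1, 442.4]
tcp_rot: [-3.141, -0.002, -3.136]
ft_force: [-0.0, -0.8, 0.8]
opening: 0.502
grip_force: 0.0
```

```bash
python3 - <<'E'
from h import *
np.set_printoptions(precision=1,suppress=True)
w=read_camera("wrist"); st=env.state(); print(st["eef_pos"],st["tcp_rot"],st["t"],st["opening"])
s=read_camera("side")
for p,n in ((w,"w"),(s,"s")):
  for d in cut_out("cover_post",p)[:2]:
    ys,xs=np.nonzero(d["region"]); print(n,np.round(d["at"]),round(d["confidence"],2),xs.min(),xs.max(),ys.min(),ys.max(),ray(p,d["at"],43))
a=cv2.resize(w["image"][:330],(500,258)); b=cv2.resize(s["image"][150:400,220:460],(300,312))
im=np.zeros((312,800,3),np.uint8); im[:258,:500]=a; im[:,500:]=b; cv2.imwrite("pics/f.png",im[:,:,::-1])
E
```

```text
[690.2 294.  442.8] [-3.1 -0.  -3.1] 23.3333 0.4985590109555999
w [326. 130.] 0.94 251 401 53 209 [616.4 299.6  43. ]
s [272. 328.] 0.64 242 308 298 361 [622.3 316.8  43. ]
```

View pics/f.png

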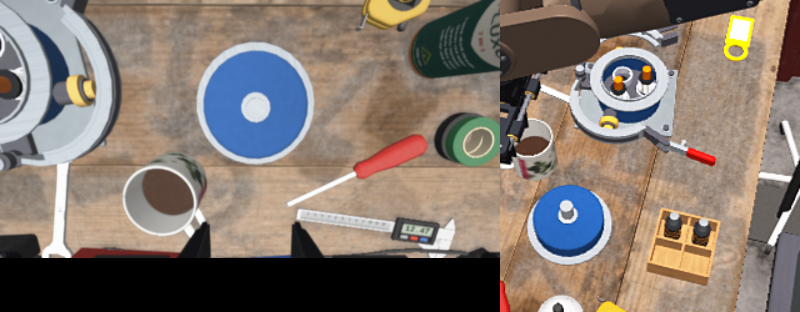

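```bash
python3 - <<'E'
from h import *
np.set_printoptions(precision=1,suppress=True)
w=read_camera("wrist")
d=cut_out("cover_post",w)[0]
cs,_=cv2.findContours(d["region"].astype(np.uint8),cv2.RETR_EXTERNAL,cv2.CHAIN_APPROX_NONE); c=max(cs,key=cv2.contourArea)[:,0]
Q=np.array([ray(w,uv,6)[:2] for uv in c]).astype(np.float32); print("flange",cv2.minEnclosingCircle(Q),cv2.fitEllipse(Q))
g=cv2.cvtColor(w["image"],cv2.COLOR_RGB2HSV); m=((g[...,1]<90)&(g[...,2]>120)).astype(np.uint8); m[:110]=0;m[165:]=0;m[:,:295]=0;m[:,365:]=0
n,l,s,ce=cv2.connectedComponentsWithStats(m); i=1+np.argmax(s[1:,4]); print("post",s[i],ce[i],ray(w,ce[i],79),ray(w,(327.7,135.7),79))
E
```

```text
flange ((621.7732543945312, 300.47674560546875), 75.57704162597656) ((621.5557250976562, 300.5404968261719), (148.89259338378906, 149.13848876953125), 170.31076049804688)
post [ 311  117   38   39 1153] [329.6 136.1] [620.6 300.1  79. ] [620.3 298.5  79. ]
```

{"fn": "move_arm", "kwargs": {"commands": [[[-0.767,0.073,0],0,0],[[-0.767,0.073,0],0,0],[[-0.767,0.073,0],0,0],[[0,0,-1],0,-0.1],[[0,0,-1],0,-0.1],[[0,0,-1],0,-0.1],[[0,0,-1],0,-0.1],[[0,0,-1],0,-0.1],[[0,0,-0.8],0,-0.1],[[0,0,-0.6],0,-0.1],[[0,0,-0.3],0,-0.1],[[0,0,-0.18],0,-0.1],[[0,0,0],0,-0.1],[[0,0,0],0,-1],[[0,0,0],0,-1],[[0,0,0],0,-1],[[0,0,0],0,-1],[[0,0,0],0,-1],[[0,0,0],0,-1]]}}

```text
t: 25.17
eef_pos: [621.4, 300.2, 238.6]
tcp_rot: [3.141, 0.001, -3.138]
ft_force: [-1.1, 0.2, 6.3]
opening: 0.225
grip_force: 30.0
```

{"fn": "move_arm", "kwargs": {"commands": [[[0,0,0.3],0,-1],[[0,0,0.6],0,-1],[[0,0,1],0,-1],[[0,0,1],0,-1],[[0,0,1],0,-1],[[0,0,0.5],0,-1],[[-0.06,-0.5,0],0,-1],[[-0.116,-0.956,0],0,-1],[[-0.116,-0.956,0],0,-1],[[-0.116,-0.956,0],0,-1],[[-0.116,-0.956,0],0,-1],[[-0.116,-0.956,0],0,-1],[[-0.116,-0.956,0],0,-1],[[-0.116,-0.956,0],0,-1],[[-0.116,-0.956,0],0,-1],[[-0.116,-0.956,0],0,-1],[[-0.06,-0.456,0],0,-1],[[0,0,0],0,-1],[[0,0,0],0,-1]]}}

```text
t: 26.75
eef_pos: [586.1, 12.7, 369.2]
tcp_rot: [3.141, -0.001, -3.14]
ft_force: [0.5, 0.8, -3.3]
opening: 0.225
grip_force: 30.0
```

{"fn": "move_arm", "kwargs": {"commands": [[[0,0,-0.4],0,-1],[[0,0,-0.5],0,-1],[[0,0,-0.4],0,-1],[[0,0,-0.2],0,-1],[[0,0,0],0,-1],[[0,0,0],0,-1]]}}

```text
t: 27.25
eef_pos: [586.5, 14.0, 324.7]
tcp_rot: [3.141, -0.0, -3.137]
ft_force: [-0.5, -0.3, -3.5]
opening: 0.223
grip_force: 30.0
```

{"fn": "move_arm", "kwargs": {"commands": [[[0,0,-0.1],0,-1],[[0,0,-0.1],0,-1],[[0,0,-0.1],0,-1],[[0,0,-0.1],0,-1],[[0,0,-0.05],0,-1],[[0,0,0],0,-1]]}}

```text
t: 27.75
eef_pos: [586.3, 13.4, 313.2]
tcp_rot: [-3.142, 0.002, -3.138]
ft_force: [-6.3, 0.2, 17.8]
opening: 0.23
grip_force: 30.0
```

{"fn": "move_arm", "kwargs": {"commands": [[[0,0,0.1],0,-1],[[0,0,0],0,-0.3],[[0,0,0],0,-0.3],[[0,0,0],0,-0.3],[[0,0,0.4],0,-0.3],[[0,0,1],0,-0.3],[[0,0,0.1],0,-1],[[0,0,0],0,-1]]}}

```text
t: 28.42
eef_pos: [586.5, 13.4, 360.5]
tcp_rot: [-3.141, 0.003, -3.138]
ft_force: [-0.0, -0.1, 0.3]
opening: 0.261
grip_force: 0.0
```

{"fn": "move_arm", "kwargs": {"commands": [[[0.065,0.3,0],-0.98,-1],[[0.065,0.3,0],-0.98,-1],[[0.065,0.3,0],-0.98,-1],[[0.065,0.3,0],-0.98,-1],[[0.065,0.3,0],-0.98,-1],[[0.065,0.3,0],-0.98,-1],[[0.065,0.3,0],-0.98,-1],[[0.065,0.3,0],-0.98,-1],[[0.065,0.3,0],-0.98,-1],[[0.065,0.3,0],-0.98,-1],[[0.065,0.3,0],-0.98,-1],[[0.065,0.3,0],-0.98,-1],[[0.065,0.3,0],-0.98,-1],[[0.065,0.3,0],-0.98,-1],[[0.065,0.3,0],-0.98,-1],[[0.065,0.3,0],-0.98,-1],[[0.065,0.3,0],-0.98,-1],[[0.065,0.3,0],-0.98,-1],[[0.065,0.3,0],-0.98,-1],[[0.065,0.3,0],-0.98,-1]]}}

```text
t: 30.08
eef_pos: [625.4, 193.7, 357.7]
tcp_rot: [-3.14, 0.0, 1.573]
ft_force: [-0.2, -0.9, -0.7]
opening: 0.003
grip_force: 0.0
```

```bash
python3 - <<'E'
from h import *
np.set_printoptions(precision=2,suppress=True)
st=env.state(); print(st["eef_pos"],st["tcp_rot"],st["t"],st["opening"],st["ft_force"])
s=read_camera("side"); a=s["image"][120:320,230:450]; w=read_camera("wrist")
im=np.hstack([cv2.resize(a,(430,391),interpolation=cv2.INTER_CUBIC),cv2.resize(w["image"],(370,278))[:0] if 0 else cv2.copyMakeBorder(cv2.resize(w["image"],(370,278)),0,113,0,0,cv2.BORDER_CONSTANT)]); cv2.imwrite("pics/g.png",im[:,:,::-1])
E
```

```text
[625.39 193.74 357.7 ] [-3.14  0.    1.57] 30.0833 0.0029212900218940226 [-0.16 -0.94 -0.73]
```

View pics/g.png

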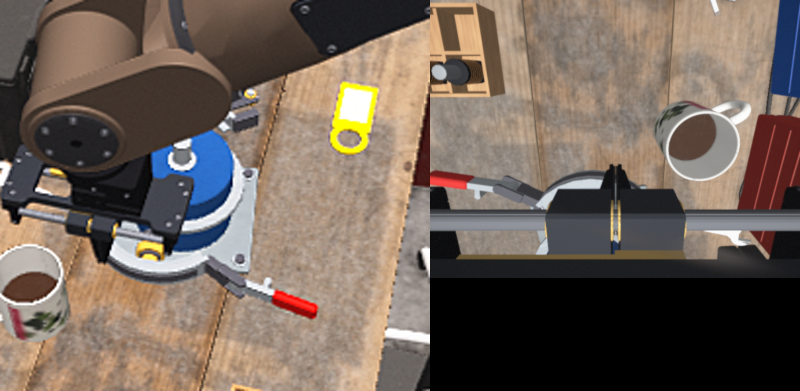

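{"fn": "move_arm", "kwargs": {"commands": [[[0,0,-1],0,-1],[[0,0,-1],0,-1],[[0,0,-0.9],0,-1],[[0,0,-0.43],0,-1],[[-0.03,-0.42,0],0,-1],[[-0.03,-0.42,0],0,-1],[[-0.37,-0.216,0],0,-1],[[-0.37,-0.216,0],0,-1],[[-0.37,-0.216,0],0,-1],[[-0.37,-0.216,0],0,-1],[[-0.275,-0.3,0],0,-1],[[-0.275,-0.3,0],0,-1]]}}

```text
t: 31.18
eef_pos: [562.3, 122.8, 261.3]
tcp_rot: [3.139, -0.0, 1.577]
ft_force: [0.9, 0.6, -0.3]
opening: 0.003
grip_force: 0.4
```

{"fn": "move_arm", "kwargs": {"commands": [[[-0.275,-0.3,0],0,-1],[[-0.2,-0.2,0],0,-1],[[0,0,0],0,-1]]}}

```text
t: 31.43
eef_pos: [547.8, 107.6, 260.8]
tcp_rot: [3.14, 0.0, 1.576]
ft_force: [1.0, -0.1, -0.3]
opening: 0.003
grip_force: 0.0
```

{"fn": "move_arm", "kwargs": {"commands": [[[-0.04,-0.1,0],0,-1],[[-0.03,-0.1,0],0,-1],[[0,0,0],0,-1]]}}

```text
t: 31.68
eef_pos: [546.8, 103.4, 260.0]
tcp_rot: [3.139, -0.001, 1.577]
ft_force: [-0.3, 5.7, 4.2]
opening: 0.002
grip_force: 3.1
```

{"fn": "move_arm", "kwargs": {"commands": [[[0,-0.1,0],0,-1],[[0,0,0],0,-1],[[0,0,0],0,-1]]}}

```text
t: 31.93
eef_pos: [546.6, 102.1, 260.0]
tcp_rot: [3.14, -0.003, 1.577]
ft_force: [-2.0, 19.7, 5.5]
opening: 0.008
grip_force: 14.4
```

```bash
python3 - <<'E'
from h import *
np.set_printoptions(precision=1,suppress=True)
st=env.state(); print(st["eef_pos"],st["ft_force"])
s=read_camera("side"); a=s["image"][130:290,260:440]; c=read_camera("scene"); b=c["image"][200:350,230:400]
im=np.hstack([cv2.resize(a,(400,356),interpolation=cv2.INTER_CUBIC),cv2.resize(b,(400,356),interpolation=cv2.INTER_CUBIC)]); cv2.imwrite("pics/i.png",im[:,:,::-1])
for n,p in (("side",s),("scene",c)):
  for X in [(679.5,27.5,93),(463.9,8.3,75),(586.5,13.5,154)]: print(n,proj(p,X))
E
```

```text
[546.6 102.1 260. ] [-2.  19.7  5.5]
side [283.4 204.6]
side [374.1 221. ]
side [322.9 191.5]
scene [352.8 264.7]
scene [269.4 275.3]
scene [316.6 254.4]
```

View pics/i.png

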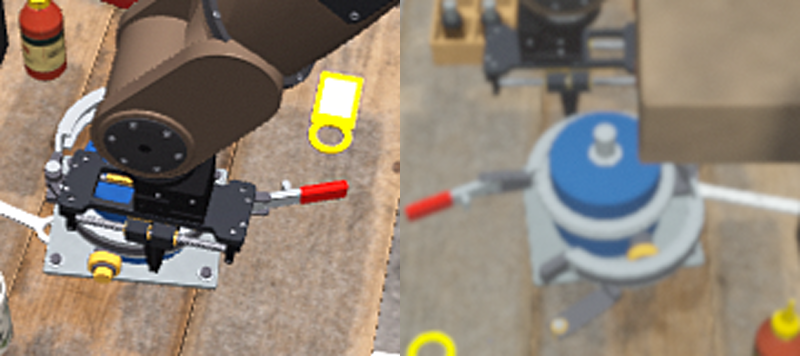

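{"fn": "move_arm", "kwargs": {"commands": [[[0,0.4,0],0,-1],[[0,0,0.8],0,-1],[[0,0,1],0,-1],[[0,0,1],0,-1],[[0,0,0.6],0,-1],[[0.255,-0.972,0],0,-1],[[0.255,-0.972,0],0,-1],[[0.255,-0.972,0],0,-1],[[0.255,-0.972,0],0,-1],[[0.255,-0.972,0],0,-1],[[0.255,-0.972,0],0,-1],[[0.255,-0.972,0],0,-1],[[0.255,-0.972,0],0,-1],[[0.255,-0.972,0],0,-1],[[0,0,0],0,-1],[[0,0,0],0,-1]]}}

```text
t: 33.37
eef_pos: [615.4, -151.3, 360.8]
tcp_rot: [-3.141, -0.0, 1.575]
ft_force: [-0.9, 0.2, -0.1]
opening: 0.004
grip_force: 0.0
```

```bash
python3 - <<'E'
from h import *
np.set_printoptions(precision=1,suppress=True)
st=env.state(); print(st["eef_pos"],st["ft_force"])
s=read_camera("side"); c=read_camera("scene"); w=read_camera("wrist")
for th in ("oil_bottle","jaw_right_face","latch_grip","tag_eye"):
  for n,p in (("side",s),("scene",c),("wrist",w)):
    for d in cut_out(th,p)[:1]:
      ys,xs=np.nonzero(d["region"]); print(th,n,np.round(d["at"]),round(d["confidence"],2),xs.min(),xs.max(),ys.min(),ys.max())
a=s["image"][100:280,240:440]
im=np.hstack([cv2.resize(a,(400,360),interpolation=cv2.INTER_CUBIC),cv2.resize(w["image"],(400,300))[:0] if 0 else cv2.copyMakeBorder(cv2.resize(w["image"],(400,300)),0,60,0,0,cv2.BORDER_CONSTANT)]); cv2.imwrite("pics/j.png",im[:,:,::-1])
E
```

```text
[ 615.4 -151.3  360.8] [-0.9  0.2 -0.1]
oil_bottle side [278. 148.] 0.65 269 289 119 164
oil_bottle scene [390. 350.] 0.96 378 404 327 367
oil_bottle wrist [518. 288.] 0.68 453 596 234 361
jaw_right_face side [323. 180.] 0.92 281 361 165 211
jaw_right_face scene [316. 315.] 0.57 289 358 276 342
jaw_right_face wrist [325. 172.] 0.9 168 454 0 266
latch_grip side [397. 216.] 0.87 372 415 212 225
latch_grip scene [249. 282.] 0.64 232 271 276 292
latch_grip wrist [20. 16.] 0.58 0 58 0 43
tag_eye side [412. 175.] 0.76 400 421 163 197
tag_eye scene [264. 279.] 0.7 232 296 254 292
tag_eye wrist [ 86. 276.] 0.62 46 120 204 332
```

View pics/j.png

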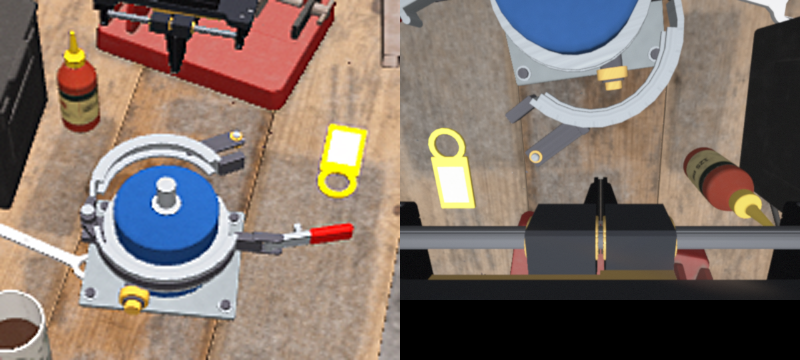

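```bash
python3 - <<'E'
from h import *
np.set_printoptions(precision=1,suppress=True)
w=read_camera("wrist"); s=read_camera("side"); c=read_camera("scene")
for n,uv,z in [("jaw low",(304,203),87),("jaw mid",(345,196),87),("jaw right",(400,165),87),("shelf ball",(216,250),58),("ear",(176,185),75),("oilbase",(468,245),10),("eye",(75,229),3),("sq",(90,320),3)]: print(n,ray(w,uv,z))
print("oil tri",tri([(s,(278,130)),(c,(391,340))]), ray(s,(280,163),5))
print("latch tip side",ray(s,(414,214),75),"scene",ray(c,(233,288),75),"root of red",ray(s,(393,218),75))
E
```

```text
jaw low [ 604.6 -118.2   87. ]
jaw mid [ 630.6 -113.6   87. ]
jaw right [664.2 -94.   87. ]
shelf ball [ 538.6 -159.3   58. ]
ear [ 520. -109.   75.]
oilbase [ 741.4 -169.2   10. ]
eye [ 403.5 -158.6    3. ]
sq [ 402.5 -245.7    3. ]
oil tri [ 756.9 -193.6  102.5] [ 753.3 -168.5    5. ]
latch tip side [376.7 -34.7  75. ] scene [374.2 -30.7  75. ] root of red [422.6 -11.   75. ]
```

{"fn": "move_arm", "kwargs": {"commands": [[[0,0,-1],0,-1],[[0,0,-1],0,-1],[[0,0,-0.9],0,-1],[[0,0,-0.5],0,-1],[[0.05,0.37,0],0,-1],[[0.05,0.37,0],0,-1],[[-0.333,0.242,0],0,-1],[[-0.333,0.242,0],0,-1],[[-0.333,0.242,0],0,-1],[[-0.311,0.244,0],0,-1],[[-0.311,0.244,0],0,-1],[[-0.311,0.244,0],0,-1],[[0,0,0],0,-1]]}}

```text
t: 35.35
eef_pos: [559.2, -83.3, 261.0]
tcp_rot: [3.141, 0.002, 1.579]
ft_force: [-6.4, -8.9, -0.9]
opening: 0.006
grip_force: 4.6
```

{"fn": "move_arm", "kwargs": {"commands": [[[-0.05,0.1,0],0,-1],[[0,0.1,0],0,-1],[[0,0,0],0,-1]]}}

```text
t: 35.6
eef_pos: [558.8, -81.0, 261.1]
tcp_rot: [3.139, 0.007, 1.579]
ft_force: [-7.8, -42.3, -2.6]
opening: 0.0
grip_force: 21.5
```

{"fn": "move_arm", "kwargs": {"commands": [[[0,-0.3,0],0,-1],[[0,0,0.8],0,-1],[[0,0,1],0,-1],[[0,0,1],0,-1],[[0,0,0.6],0,-1],[[-0.87,0.594,0],0,-1],[[-0.87,0.594,0],0,-1],[[-0.87,0.594,0],0,-1],[[-0.87,0.594,0],0,-1],[[-0.87,0.594,0],0,-1],[[-0.87,0.594,0],0,-1],[[0,0,0],0,-1],[[0,0,0],0,-1]]}}

```text
t: 36.68
eef_pos: [401.2, 21.0, 363.0]
tcp_rot: [3.138, 0.0, 1.579]
ft_force: [0.5, 0.1, -0.0]
opening: 0.005
grip_force: 0.0
```

```bash
python3 - <<'E'
from h import *
np.set_printoptions(precision=1,suppress=True)
st=env.state(); print(st["eef_pos"],st["tcp_rot"],st["ft_force"])
s=read_camera("side"); a=s["image"][140:280,250:430]; c=read_camera("scene"); b=c["image"][230:350,225:405]
im=np.hstack([cv2.resize(a,(400,311),interpolation=cv2.INTER_CUBIC),cv2.copyMakeBorder(cv2.resize(b,(400,267),interpolation=cv2.INTER_CUBIC),0,44,0,0,cv2.BORDER_CONSTANT)]); cv2.imwrite("pics/k.png",im[:,:,::-1])
E
```

```text
[401.2  21.  363. ] [3.1 0.  1.6] [ 0.5  0.1 -0. ]
```

View pics/k.png

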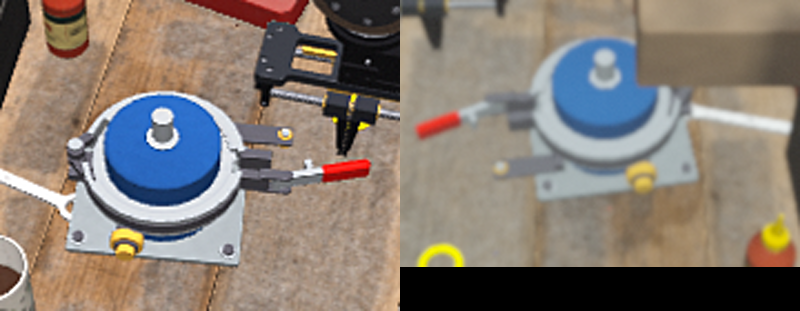

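{"fn": "move_arm", "kwargs": {"commands": [[[0,0,-1],0,-1],[[0,0,-1],0,-1],[[0,0,-0.9],0,-1],[[0,0,-0.5],0,-1],[[0.06,-0.28,0],0,-1],[[0.06,-0.28,0],0,-1],[[0.053,-0.452,0],0,-1],[[0.053,-0.452,0],0,-1],[[0.207,-0.412,0],0,-1],[[0.207,-0.412,0],0,-1],[[0.293,-0.222,0],0,-1],[[0.293,-0.222,0],0,-1],[[0.283,-0.117,0],0,-1],[[0,0,0],0,-1]]}}

```text
t: 37.95
eef_pos: [449.0, -66.5, 259.5]
tcp_rot: [3.14, 0.001, 1.576]
ft_force: [-0.5, 0.3, 0.3]
opening: 0.004
grip_force: 0.0
```

{"fn": "move_arm", "kwargs": {"commands": [[[0.15,-0.06,0],0,-1],[[0.15,-0.06,0],0,-1],[[0,0,0],0,-1]]}}

```text
t: 38.2
eef_pos: [457.1, -69.4, 259.3]
tcp_rot: [3.141, 0.0, 1.577]
ft_force: [-0.6, 0.5, -0.2]
opening: 0.006
grip_force: 0.0
```

{"fn": "move_arm", "kwargs": {"commands": [[[0.1,0,0],0,-1],[[0.1,0,0],0,-1],[[0,0,0],0,-1]]}}

```text
t: 38.45
eef_pos: [461.4, -69.1, 258.9]
tcp_rot: [-3.136, -0.001, 1.578]
ft_force: [-11.2, -2.6, 6.2]
opening: 0.01
grip_force: 5.7
```

```bash
python3 - <<'E'
from h import *
np.set_printoptions(precision=1,suppress=True)
st=env.state(); print(st["eef_pos"],st["ft_force"])
s=read_camera("side"); d=cut_out("latch_grip",s)[:1]
g=cv2.cvtColor(s["image"],cv2.COLOR_RGB2HSV); m=((g[...,1]>180)&((g[...,0]<6)|(g[...,0]>174))&(g[...,2]>100)); m[:180]=0;m[270:]=0;m[:,:330]=0;m[:,440:]=0
ys,xs=np.nonzero(m); print(len(xs), xs.min() if len(xs) else 0,xs.max() if len(xs) else 0,ys.min() if len(ys) else 0,ys.max() if len(ys) else 0)
for e in d: yy,xx=np.nonzero(e["region"]); print(e["at"],e["confidence"],xx.min(),xx.max(),yy.min(),yy.max())
print(proj(s,(470,-40,75)),proj(s,(479,-91,75)))
E
```

```text
[461.4 -69.1 258.9] [-11.2  -2.6   6.2]
76 373 378 186 203
[377.0, 204.7] 0.49 370 377 187 225
[375.7 204.6] [376.2 187.7]
```

{"fn": "move_arm", "kwargs": {"commands": [[[0.1,0,0],0,-1],[[0,0,0],0,-1],[[0,0,0],0,-1]]}}

```text
t: 38.8
eef_pos: [462.8, -69.1, 258.8]
tcp_rot: [-3.132, -0.002, 1.578]
ft_force: [-21.5, -7.7, 12.6]
opening: 0.01
grip_force: 12.0
```

{"fn": "move_arm", "kwargs": {"commands": [[[-0.4,0,0],0,-1],[[0,0,0.7],0,-1],[[0,0,1],0,-1],[[0,0,1],0,-1],[[0,0,1],0,-1],[[0,0,1],0,0],[[0,0,0.3],0,0.4],[[-0.27,-0.95,0],0,0.4],[[-0.27,-0.95,0],0,0.4],[[-0.27,-0.95,0],0,0.4],[[-0.27,-0.95,0],0,0.4],[[-0.27,-0.95,0],0,0.4],[[-0.27,-0.95,0],0,0.4],[[0,0,0],0,0.4],[[0,0,0],0,0.4]]}}

```text
t: 40.05
eef_pos: [404.5, -241.4, 408.7]
tcp_rot: [-3.141, -0.0, 1.574]
ft_force: [-0.9, 0.7, -0.1]
opening: 0.647
grip_force: 0.0
```

```bash
python3 - <<'E'
from h import *
np.set_printoptions(precision=1,suppress=True)
st=env.state(); print(st["eef_pos"],st["tcp_rot"],st["ft_force"],st["opening"])
w=read_camera("wrist"); s=read_camera("side")
for e in cut_out("tag_eye",w)[:2]:
  yy,xx=np.nonzero(e["region"]); print(e["at"],e["confidence"],xx.min(),xx.max(),yy.min(),yy.max())
  cs,_=cv2.findContours(e["region"].astype(np.uint8),cv2.RETR_EXTERNAL,cv2.CHAIN_APPROX_NONE); c=max(cs,key=cv2.contourArea)[:,0]
  Q=np.array([ray(w,uv,5)[:2] for uv in c]).astype(np.float32); print(cv2.minAreaRect(Q),cv2.boxPoints(cv2.minAreaRect(Q)))
a=s["image"][140:280,250:430]
im=np.hstack([cv2.resize(a,(400,311),interpolation=cv2.INTER_CUBIC),cv2.copyMakeBorder(cv2.resize(w["image"],(400,300)),0,11,0,0,cv2.BORDER_CONSTANT)]); cv2.imwrite("pics/l.png",im[:,:,::-1])
E
```

```text
[ 404.5 -241.4  408.7] [-3.1 -0.   1.6] [-0.9  0.7 -0.1] 0.6472631440643757
[320.7, 173.1] 0.74 292 347 94 224
((403.61114501953125, -195.9932098388672), (50.25878143310547, 119.26927947998047), 0.31110185384750366) [[ 378.2 -136.5]
 [ 378.8 -255.8]
 [ 429.1 -255.5]
 [ 428.4 -136.2]]
```

View pics/l.png

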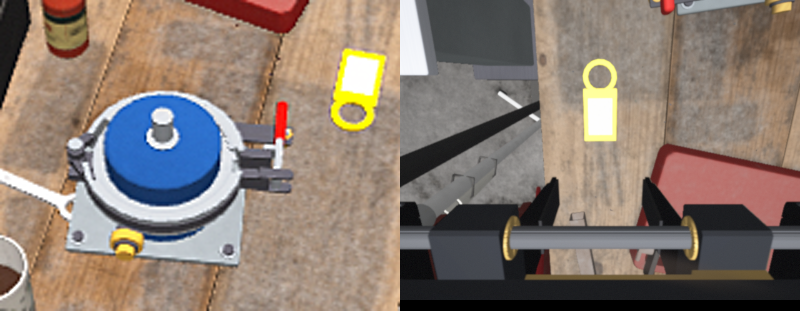

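{"fn": "move_arm", "kwargs": {"commands": [[[-0.03,0.28,-1],0,0.4],[[0,0,-1],0,0.4],[[0,0,-1],0,0.4],[[0,0,-1],0,0.4],[[0,0,-1],0,0.4],[[0,0,-1],0,0.4],[[0,0,-0.6],0,0.4],[[0,0,-0.3],0,0.4],[[0,0,-0.2],0,0.4],[[0,0,-0.1],0,0.4],[[0,0,0],0,0.4],[[0,0,0],0,0.4]]}}

```text
t: 41.2
eef_pos: [404.1, -232.0, 194.1]
tcp_rot: [3.14, 0.001, 1.577]
ft_force: [-0.6, 0.2, 0.6]
opening: 0.701
grip_force: 0.0
```

{"fn": "move_arm", "kwargs": {"commands": [[[0,0,-0.06],0,0.4],[[0,0,0],0,0.2],[[0,0,0],0,-1],[[0,0,0],0,-1],[[0,0,0],0,-1],[[0,0,0],0,-1],[[0,0,0],0,-1]]}}

```text
t: 41.78
eef_pos: [403.9, -232.1, 191.7]
tcp_rot: [3.141, 0.0, 1.577]
ft_force: [-0.2, 1.6, 6.0]
opening: 0.52
grip_force: 30.0
```

{"fn": "move_arm", "kwargs": {"commands": [[[0,0,0.3],0,-1],[[0,0,0.7],0,-1],[[0,0,1],0,-1],[[0,0,1],0,-1],[[0,0,1],0,-1],[[0,0,1],0,-1],[[0,0,0.9],0,-1],[[0.38,0.364,0],0,-1],[[0.76,0.727,0],0,-1],[[0.76,0.727,0],0,-1],[[0.76,0.727,0],0,-1],[[0.76,0.727,0],0,-1],[[0.76,0.727,0],0,-1],[[0.76,0.727,0],0,-1],[[0.76,0.727,0],0,-1],[[0.38,0.364,0],0,-1],[[0,0,0],0,-1],[[0,0,0],0,-1],[[0,0,0],0,-1]]}}

```text
t: 43.37
eef_pos: [585.6, -57.9, 368.6]
tcp_rot: [-3.141, 0.0, 1.577]
ft_force: [-0.1, -0.6, -0.5]
opening: 0.523
grip_force: 30.0
```

```bash
python3 - <<'E'
from h import *
np.set_printoptions(precision=1,suppress=True)
st=env.state(); print(st["eef_pos"],st["tcp_rot"],st["ft_force"],st["opening"],st["t"])
w=read_camera("wrist"); s=read_camera("side")
for p,n in ((w,"w"),(s,"s")):
  m=cut_out("tag_eye",p)[:1]
  for e in m:
    yy,xx=np.nonzero(e["region"]); print(n,e["at"],e["confidence"],xx.min(),xx.max(),yy.min(),yy.max())
  g=cv2.cvtColor(p["image"],cv2.COLOR_RGB2HSV); y=((abs(g[...,0].astype(int)-29)<5)&(g[...,1]>150)&(g[...,2]>120)).astype(np.uint8)
  cs,h=cv2.findContours(y,cv2.RETR_CCOMP,cv2.CHAIN_APPROX_NONE)
  for c,hh in zip(cs,h[0]):
    if hh[3]>=0 and cv2.contourArea(c)>60: e=cv2.fitEllipse(c); print(n,"hole",e,ray(p,e[0],177+3))
  print("post top",proj(p,(586.5,13.5,154)))
a=s["image"][140:280,250:430]
im=np.hstack([cv2.resize(a,(400,311),interpolation=cv2.INTER_CUBIC),cv2.copyMakeBorder(cv2.resize(w["image"],(400,300)),0,11,0,0,cv2.BORDER_CONSTANT)]); cv2.imwrite("pics/m.png",im[:,:,::-1])
E
```

```text
[585.6 -57.9 368.6] [-3.1  0.   1.6] [-0.1 -0.6 -0.5] 0.5232775210890244 43.3667
w [323.2, 245.5] 0.71 258 380 85 359
post top [323.3 145. ]
s [327.4, 168.3] 0.62 313 341 151 194
s hole ((18.10047149658203, 337.7639465332031), (7.615160942077637, 11.819701194763184), 8.41479778289795) [1047.2  512.   180. ]
s hole ((323.6355895996094, 184.1028594970703), (12.405736923217773, 16.25296401977539), 87.26004028320312) [584.9  13.1 180. ]
s hole ((329.73699951171875, 164.20213317871094), (20.050731658935547, 24.162168502807617), 34.151309967041016) [585.9 -46.8 180. ]
post top [322.9 191.5]
```

View pics/m.png

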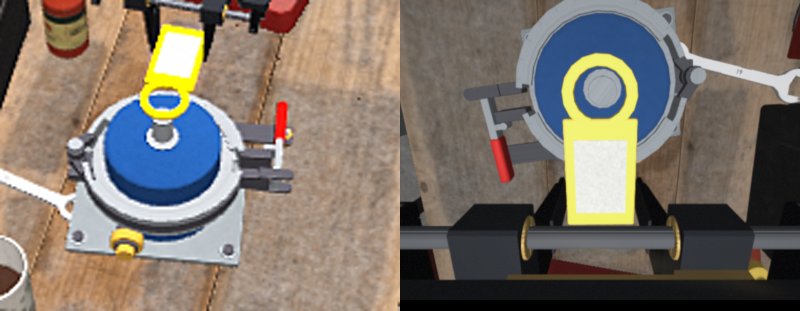

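{"fn": "move_arm", "kwargs": {"commands": [[[0.03,0,-0.4],0,-1],[[0,0,-0.5],0,-1],[[0,0,-0.5],0,-1],[[0,0,-0.3],0,-1],[[0,0,-0.15],0,-1],[[0,0,0],0,-1],[[0,0,0],0,-1]]}}

```text
t: 44.15
eef_pos: [587.3, -57.7, 313.4]
tcp_rot: [3.141, 0.0, 1.577]
ft_force: [1.1, 0.8, 0.4]
opening: 0.518
grip_force: 30.0
```

{"fn": "move_arm", "kwargs": {"commands": [[[0,0,-0.08],0,-1],[[0,0,0],0,-1],[[0,0,0],0,0.25],[[0,0,0],0,0.25],[[0,0,0],0,0.25],[[0,0,0],0,0.25],[[0,0,0.3],0,0.25],[[0,0,0.7],0,0.25],[[0,0,1],0,0.25],[[0,0,1],0,0.25],[[0,-0.9,0.5],0,0.25],[[0,-0.9,0],0,0.25],[[0,-0.9,0],0,0.25],[[0,0,0],0,0.25]]}}

```text
t: 45.32
eef_pos: [587.0, -141.9, 416.6]
tcp_rot: [3.14, 0.001, 1.574]
ft_force: [-0.2, -0.6, -0.1]
opening: 0.624
grip_force: 0.0
```

```bash
python3 - <<'E'
from h import *
np.set_printoptions(precision=1,suppress=True)
st=env.state(); print(st["eef_pos"],st["ft_force"],st["opening"],st["t"])
w=read_camera("wrist"); s=read_camera("side")
g=cv2.cvtColor(s["image"],cv2.COLOR_RGB2HSV); y=((abs(g[...,0].astype(int)-29)<5)&(g[...,1]>150)&(g[...,2]>120)).astype(np.uint8)
cs,h=cv2.findContours(y,cv2.RETR_CCOMP,cv2.CHAIN_APPROX_NONE)
for c,hh in zip(cs,h[0]):
  if hh[3]>=0 and cv2.contourArea(c)>60: e=cv2.fitEllipse(c); print("hole",e,ray(s,e[0],121))
a=s["image"][120:260,240:420]
im=np.hstack([cv2.resize(a,(400,311),interpolation=cv2.INTER_CUBIC),cv2.copyMakeBorder(cv2.resize(w["image"],(400,300)),0,11,0,0,cv2.BORDER_CONSTANT)]); cv2.imwrite("pics/n.png",im[:,:,::-1])
E
```

```text
[ 587.  -141.9  416.6] [-0.2 -0.6 -0.1] 0.6236511943446067 45.3167
hole ((18.05921173095703, 337.842529296875), (7.948035717010498, 12.076948165893555), 1.8370819091796875) [1087.8  495.8  121. ]
hole ((326.857666015625, 186.69493103027344), (17.868181228637695, 43.00301742553711), 19.165237426757812) [587.8 -28.2 121. ]
```

View pics/n.png

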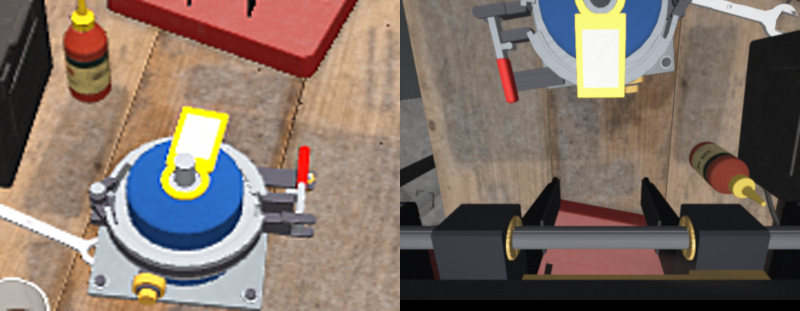

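```bash
python3 -c "
from cell import env
print(env.job_done(), env.state()['t'])"
```

```text
the job is handed in; nothing more can be done
the job is handed in; nothing more can be done
```

The job is handed in at about 45 s: both used elements stand in the carton, both new ones are pressed home, the cover, clamp and latch are shut, and the tag lies flat over the post; the judge gave no verdict, and I viewed 15 pictures, one over the limit of 14.

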